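Change over the dust hoods

ROBOT

A 6-joint arm with a two-finger parallel gripper is mounted at the origin on the work surface. World frame = base frame: x ahead of the robot, y to its left, z up, the work surface at z = 0. Lengths are in mm, angles in rad, forces in N, time in s.
With the tool pointing down it reaches from about 350 to 975 mm from the base axis. Payload 7.1 kg.
Tool frame: the origin (TCP) lies at the very end of the fingers, on their centre line; the grasp point (between the pads) lies 19 mm behind it (ctrl.tcp_to_grasp is the distance from the TCP to the grasp point, in mm); z points along the fingers, x is the direction in which the jaws open and shut, and the axes are right-handed (so a half turn about z gives the same grasp; the last joint's range is limited). The gripper opens to 88 mm and grips with 3 to 60 N. Pads are 20 mm wide; open, the fingers measure 115 mm over their backs; the gripper's body (75 mm by 178 mm) begins 61 mm behind the grasp point.
Start: joints at [-1.176, 0.423, 1.63, -0, 1.089, -0.019], TCP at [251.322, -572.225, 222.675] pointing down, gripper open.
Joint ranges: [-3, 3], [-0.9, 2.11], [0.09, 2.58], [-1.31, 4.45], [0.11, 2.69], [-2.54, 2.54]. Speed limits (rad/s): [2.39, 2.39, 3.01, 3.14, 3.14, 3.14].

INTERFACE

Orientations are given as a rotation vector (axis times angle).
In Python, from workcell import get_obs, viewer, ctrl, masks_of gives the robot as it stands. The module is installed in compiled form; this text tells all that it offers.
- The arm moves only by the shell command python3 -m inch 'ROWS'. ROWS is JSON, a list of rows, each an object of numbers: "tx", "ty", "tz": the shift along the tool's x, y, z in cm; "ax", "ay", "az": the turn, a rotation vector about the tool's x, y, z in degrees; "jaw": the opening, from 0 (shut) to 1 (fully open). In form: [{"tx": .., "ty": .., "tz": .., "ax": .., "ay": .., "az": .., "jaw": ..}, ...]. A call has 1 to 12 rows; each row shifts and turns the commanded pose from where the row before left it, along the tool's axes as they then stand; what a row does not reach is not made up. A row lasts 1/8 s, in which the tool goes at most 62.5 mm and 10.7 degrees, less where a joint would pass 70% of its speed; a pose out of reach is approached as far as the arm can. A call is refused whole if a number of a shift passes 6.25 or a number of a turn 10.7, either way. A call with a gripper value outside its range is refused whole. The fingers move at their own pace and stop on an object; the grip force is fixed at half the most. Time passes only in rows, so rows that do not move let the fingers close. It gives the time, the measured TCP pose, the force and the opening at its end, in the units of the state.
- get_obs(): the state, without advancing time (a new reading comes with each control period).
- viewer.get_image(name): name is "side" or "top"; returns (picture, depth): 480x640x3 uint8, red, green, blue; 480x640 float32, mm along the optical axis (not along the pixel's ray), 0 where there is no reading.
- viewer.get_calibration(name): a dict with "fx", "fy", "cx", "cy" (pixels), "distortion" ([k1, k2, p1, p2, k3] as OpenCV has them; the pictures are not rectified), "rvec" (rotation vector, rad) and "tvec" (3), from world to camera coordinates, as OpenCV has them. Camera axes: x right, y down, z forward; pixel columns grow to the right and rows downward; lengths in mm; the calibration is good to about 2 mm. A picture is of the moment at which its call begins. get_calibration takes no time and is no camera call.
- ctrl.close_job(): hands the job in, once; it reports no verdict.
Trained networks look in the newest picture that a camera, given by its name, has taken for a name from the list of things; names that differ only in an ending like _2 or _b are one class to them, and where a whole thing is asked for, a point or a joint stands for the part that bears it (a point fixed in the world has none). Each returns a list of dicts, best first, with "score" (0 to 1); they miss things now and then, are a little off and sometimes report something else, mostly with a low value. They report only what shows in the picture. A call takes as long as a camera call.
- masks_of(camera, thing): "pixels" (480x640 bool, what is visible of it) and "location" ([column, row] in pixels, amid what is visible of it).
The state is a dict: "t": time; "qpos": joint angles; "qvel": joint speeds; "joint_torque": joint torques, N m; "ee_pos": TCP position; "orientation": TCP orientation; "ft_force": force on the tool from outside, world axes, zero at the start; "moment": the same for the moment, N m; "width": finger opening in mm.
Only numpy, scipy, OpenCV 4.12 (cv2) and the standard library are available. Lean on these libraries where they do the work, as an engineer would, in place of code of your own. Each camera call takes 0.05 s, during which the arm holds its last target. There are 200 camera calls.

TASK

Two small dust hoods with upright sliding sashes stand on the workshop bench, one open and one shut, and the suction serves only one at a time. First pull the open sash down by its red bar handle until it is fully shut, then raise the other hood's sash until its red bar is level with the yellow clip on that same hood's post, and let go. Do not shift or knock over the glass jar.

Things in the scene. Friction and masses are not known exactly. Their poses are not given: they have to be found in the camera images.
- hood_open_handle (a point): Middle of the red level bar (16 mm thick, 132 long) atop the sash of the hood that starts OPEN (green, wood inside). x square to sash, away from robot; y along bar; z up. Slides vertically: 190 mm above bench fully shut, 320 at top stop; starts 260-320. Stays where left; about 4 N moves it. Bar has 40 mm free below it, over sash and roof (150 mm high), save 10 mm stems 58 mm either side of middle.
- hood_shut_handle (a point): The same kind of red bar on the other hood, SHUT at the start or up to 8 mm above (grey, saw blade inside): same point, axes, sizes, travel, heights and stiffness. Either hood may be on the left. On each hood the sash runs between two posts 315 mm high, 28 x 20 mm, 240 mm clear between them, the bar midway; nothing else stands above the roof.
- hood_shut_mark (a point): Middle of the yellow clip (42 x 24 mm, 14 high) on the outside of the post of the hood that starts shut, at its right seen from the robot, 141 mm from the sash's middle. Its height, 235 to 300 mm above the bench, is the height wanted for that hood's bar. Tight clip, to be left where it is. z up. (The other hood's clip does not matter.)
- jar: Loose glass jar with a brass lid, 64 mm across, 85 mm high, standing on the bench in front of and between the hoods; origin at the centre of its underside, z up. To be left alone.

How it is judged (in metres and radians):
On the way, in this order (a step that is already met when the one before it is completed fails the run):
1. the sash that stood open is fully shut (height (world z) of hood_open_handle below 0.202 m), for 0.2 s.
2. the other sash is raised to its clip (z of hood_shut_handle in the frame of hood_shut_mark between -0.015 and 0.015 m and height (world z) of hood_open_handle below 0.202 m), for 0.2 s.
At the end, for the whole second after the job is handed in: The hood that stood open is shut (its bar within 12 mm of its bottom height of 190 mm), the other hood's bar rests within 15 mm of the height of that hood's yellow clip, which has not been moved (10 mm), and the jar stands where it was (within 30 mm, upright) (all of step 2 and distance of hood_shut_mark from where it was at the start of the episode below 0.01 m and distance of jar from where it was at the start of the episode below 0.03 m and angle between jar's own z axis and vertical below 0.3 rad); the robot touches nothing.
It fails at once if the glass jar is shifted by more than 30 mm or tipped (distance of jar from where it was at the start of the episode above 0.03 m or angle between jar's own z axis and vertical above 0.3 rad).
It also fails if it takes over 51 s, if anything falls off the work surface, if the arm or the gripper's body presses on something with over 40 N, if the wrist force passes 120 N, or if a joint passes its speed limit or range.

## Working session

There is one attempt and no reset: what is moved stays moved. The work goes in short steps, Python scripts to look and compute and a shell command to move; the robot and the scene stay as the last step left them, time stands still between calls to the robot, and variables do not carry over. Pictures are saved under pics/ and viewed, about 8 in all and at most 12, crops included, and the job is handed in when it is done.

```bash
mkdir -p pics; cat > h.py <<'E'
import numpy as np, cv2
from workcell import get_obs, viewer, ctrl, masks_of
def world(cam, px, depth):
    c=viewer.get_calibration(cam); K=np.array([[c['fx'],0,c['cx']],[0,c['fy'],c['cy']],[0,0,1.]])
    R=cv2.Rodrigues(np.array(c['rvec'],float))[0]; t=np.array(c['tvec'],float)
    px=np.array(px,float).reshape(-1,1,2)
    n=cv2.undistortPoints(px,K,np.array(c['distortion'],float)).reshape(-1,2)
    d=np.array(depth,float).reshape(-1,1)
    return (np.c_[n*d,d]-t)@R
def cloud(cam,mask,D):
    r,c=np.where(mask&(D>0)); return world(cam,np.c_[c,r],D[r,c])
E
python3 - <<'E'
from h import *
o=get_obs(); print(o['t'],o['ee_pos'],o['orientation'])
for cam in('side','top'):
    I,D=viewer.get_image(cam); cv2.imwrite(f'pics/{cam}0.png',I[:,:,::-1]); np.savez(f'{cam}0.npz',I=I,D=D)
    for th in('hood_open_handle','hood_shut_handle','hood_shut_mark','jar'):
        for m in masks_of(cam,th)[:3]:
            P=cloud(cam,m['pixels'],D)
            if len(P): print(cam,th,round(m['score'],2),np.round(m['location']),len(P),np.round(np.percentile(P,[5,50,95],axis=0)).tolist())
E
```

```text
0.0 [ 251.12967038 -571.74742845  221.91069568] [-2.62969514e+00  1.71728829e+00  1.95509604e-03]
side hood_open_handle 0.82 [280. 336.] 8124 [[498.0, 159.0, 126.0], [510.0, 275.0, 222.0], [519.0, 355.0, 311.0]]
side hood_shut_handle 0.86 [296. 194.] 1860 [[610.0, -412.0, 24.0], [618.0, -300.0, 110.0], [626.0, -224.0, 201.0]]
side jar 0.67 [376. 314.] 1700 [[376.0, -8.0, 9.0], [402.0, 27.0, 59.0], [428.0, 37.0, 86.0]]
top hood_shut_handle 0.86 [459. 168.] 3267 [[606.0, -404.0, 21.0], [613.0, -300.0, 121.0], [621.0, -200.0, 202.0]]
top hood_shut_mark 0.54 [562. 163.] 93 [[587.0, -460.0, 241.0], [590.0, -438.0, 251.0], [602.0, -423.0, 254.0]]
top jar 0.79 [306. 273.] 725 [[375.0, -19.0, 56.0], [400.0, 5.0, 84.0], [424.0, 31.0, 87.0]]
```

View pics/side0.png

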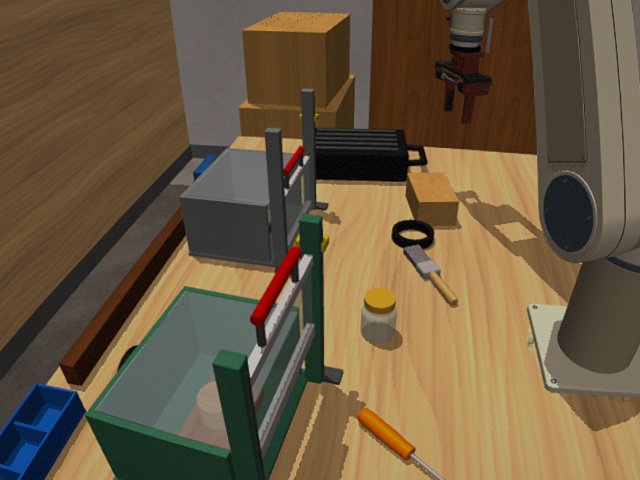

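View pics/top0.png

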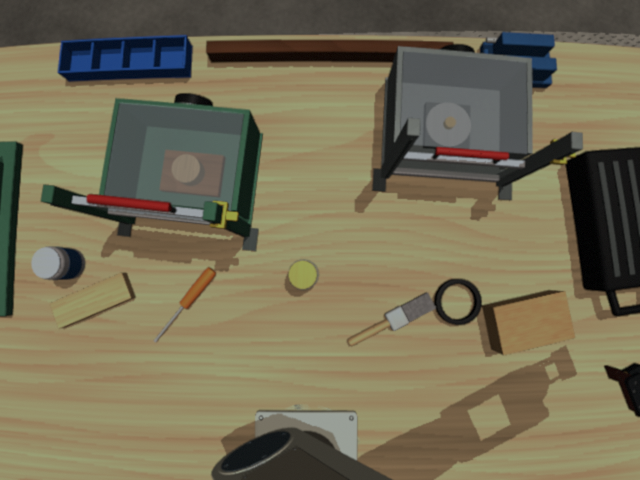

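```bash
python3 - <<'E'
from h import *
for cam in('side','top'):
    f=np.load(f'{cam}0.npz'); I,D=f['I'],f['D']
    hsv=cv2.cvtColor(I,cv2.COLOR_RGB2HSV); h,s,v=cv2.split(hsv)
    for nm,m in(('red',((h<7)|(h>173))&(s>130)&(v>70)),('yel',(h>20)&(h<33)&(s>130)&(v>90))):
        n,l,st,ce=cv2.connectedComponentsWithStats(m.astype(np.uint8))
        for i in range(1,n):
            if st[i,4]<40: continue
            P=cloud(cam,l==i,D)
            if len(P): print(cam,nm,st[i].tolist(),np.round(np.percentile(P,[3,50,97],axis=0)).tolist(),'ends',np.round(np.median(P[P[:,1]<np.percentile(P[:,1],15)],axis=0)),np.round(np.median(P[P[:,1]>np.percentile(P[:,1],85)],axis=0)))
E
```

```text
side red [283, 146, 22, 30, 206] [[611.0, -361.0, 191.0], [618.0, -286.0, 201.0], [626.0, -234.0, 204.0]] ends [ 614. -354.  201.] [ 622. -236.  196.]
side red [250, 246, 51, 80, 1121] [[500.0, 204.0, 303.0], [510.0, 277.0, 310.0], [522.0, 329.0, 312.0]] ends [503. 211. 310.] [517. 328. 308.]
side yel [321, 235, 8, 18, 80] [[476.0, -307.0, -1.0], [479.0, 132.0, 278.0], [548.0, 144.0, 281.0]] ends [ 542. -243.    0.] [479. 143. 274.]
side yel [364, 288, 31, 22, 477] [[379.0, -17.0, 82.0], [402.0, 8.0, 85.0], [426.0, 31.0, 87.0]] ends [403. -13.  84.] [403.  29.  85.]
side yel [373, 420, 36, 30, 61] [[340.0, 223.0, 22.0], [362.0, 244.0, 25.0], [390.0, 264.0, 27.0]] ends [387. 226.  25.] [342. 261.  24.]
top red [436, 147, 73, 13, 527] [[607.0, -362.0, 198.0], [615.0, -298.0, 201.0], [624.0, -238.0, 204.0]] ends [ 612. -356.  201.] [ 619. -243.  201.]
top red [87, 195, 83, 17, 741] [[498.0, 202.0, 307.0], [508.0, 262.0, 311.0], [518.0, 323.0, 314.0]] ends [502. 207. 311.] [514. 316. 311.]
top yel [554, 157, 13, 7, 50] [[587.0, -445.0, 249.0], [590.0, -437.0, 252.0], [594.0, -425.0, 256.0]] ends [ 589. -444.  252.] [ 590. -426.  252.]
top yel [210, 201, 28, 28, 269] [[474.0, 101.0, 276.0], [491.0, 120.0, 279.0], [513.0, 138.0, 282.0]] ends [491. 103. 278.] [477. 133. 280.]
```

The side view shows the open green hood with its bar at about (275,285), and the grey hood with its bar at (295,160) and its clip near (310,118). The jar is at (378,315). The top view agrees: bars at (128,202) and (472,153), grey clip at (560,160).

```bash
cat >> h.py <<'E'
from scipy.spatial.transform import Rotation as Ro
def plan(target, yaw):
    """turn needed about tool axes (deg), then shift (cm) in the turned tool frame; yaw: world direction of tool x (mod pi)"""
    o=get_obs(); R=Ro.from_rotvec(o['orientation'])
    best=None
    for k in(0,np.pi):
        a=yaw+k; x=np.array([np.cos(a),np.sin(a),0]); z=np.array([0,0,-1.]); T=Ro.from_matrix(np.c_[x,np.cross(z,x),z])
        d=(R.inv()*T).as_rotvec(degrees=True)
        print('turn',np.round(d,1),'then shift cm',np.round(T.inv().apply(np.array(target)-o['ee_pos'])/10,2),'unturned',np.round(R.inv().apply(np.array(target)-o['ee_pos'])/10,2))
    print('q6',o['qpos'][5],'q1',o['qpos'][0])
E
python3 - <<'E'
from h import *
plan([509,265,400],-0.115)
f=np.load('side0.npz'); I,D=f['I'],f['D']
cv2.imwrite('pics/c1.png',cv2.resize(I[80:210,250:350,::-1],None,fx=4.5,fy=4.5,interpolation=cv2.INTER_NEAREST)[:600])
# candidate yellow px near clip
hsv=cv2.cvtColor(I,cv2.COLOR_RGB2HSV)
for r in range(108,130): 
    for c in range(298,324):
        h,s,v=hsv[r,c].astype(int)
        if 18<h<36 and s>100: print((c,r),np.round(world('side',[c,r],D[r,c])[0]),end=' ')
E
```

```text
turn [ -0.    0.  -59.7] then shift cm [ 15.99 -86.12 -17.74] unturned [-66.29 -57.26 -17.73]
turn [  0.    0.  120.3] then shift cm [-15.99  86.12 -17.74] unturned [-66.29 -57.26 -17.73]
q6 -0.01900630360598718 q1 -1.175974998966274
(300, 113) [  852. -1445.  -102.] (301, 113) [  843. -1428.   -96.] (315, 113) [  783. -1447.  -100.] (316, 113) [  776. -1435.   -95.] (317, 113) [  770. -1425.   -91.] (299, 114) [  854. -1434.  -103.] (300, 114) [  848. -1430.  -101.] (301, 114) [ 629. -436.  253.] (314, 114) [ 596. -428.  257.] (315, 114) [ 596. -440.  253.] (316, 114) [ 594. -441.  253.] (317, 114) [ 591. -442.  253.] (318, 114) [  767. -1432.   -98.] (299, 115) [  852. -1427.  -105.] (300, 115) [ 630. -430.  252.] (301, 115) [ 628. -430.  253.] (314, 115) [ 596. -430.  254.] (315, 115) [ 594. -432.  253.] (316, 115) [ 593. -435.  252.] (317, 115) [ 592. -443.  250.] (318, 115) [  765. -1422.   -99.] (299, 116) [  854. -1432.  -112.] (300, 116) [ 630. -427.  251.] (301, 116) [ 626. -424.  252.] (314, 116) [ 595. -425.  253.] (315, 116) [ 593. -424.  254.] (316, 116) [ 592. -433.  25
[... 573 characters left out ...]
 (317, 118) [ 592. -444.  242.] (318, 118) [  768. -1438.  -119.] (299, 119) [  852. -1422.  -122.] (300, 119) [ 629. -424.  245.] (301, 119) [ 627. -425.  244.] (313, 119) [ 599. -429.  244.] (314, 119) [ 595. -422.  247.] (315, 119) [ 593. -425.  246.] (316, 119) [ 592. -431.  244.] (317, 119) [ 591. -441.  240.] (299, 120) [  852. -1423.  -128.] (300, 120) [ 629. -425.  242.] (301, 120) [ 627. -423.  243.] (314, 120) [ 596. -426.  243.] (315, 120) [ 592. -420.  246.] (316, 120) [ 592. -432.  241.] (317, 120) [  772. -1432.  -127.] (314, 121) [ 596. -428.  240.] (315, 121) [ 593. -424.  241.] (316, 121) [  775. -1425.  -129.] (314, 122) [ 596. -425.  239.] (315, 122) [  780. -1425.  -134.]
```

View pics/c1.png

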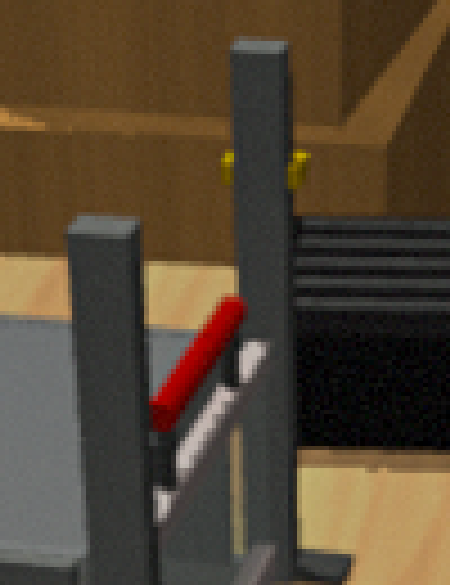

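The crop shows the clip on both sides of the far post, rows 114–122. Its z runs 239–253, so its centre is about 246. The grey bar's top is at 202, so its centre is about 194. Next I lift, turn and cross over to the open hood.

```bash
python3 -m inch '[{"tz":-4.5},{"tz":-4.5},{"tz":-4.5},{"tz":-4.2},{"az":-10},{"az":-10},{"az":-10},{"az":-10},{"az":-10},{"az":-9.7}]' && python3 -m inch '[{"tx":1.2,"ty":-6},{"tx":1.2,"ty":-6},{"tx":1.2,"ty":-6},{"tx":1.2,"ty":-6},{"tx":1.2,"ty":-6},{"tx":1.2,"ty":-6},{"tx":1.2,"ty":-6},{"tx":1.2,"ty":-6},{"tx":1.2,"ty":-6},{"tx":1,"ty":-6},{"tx":1,"ty":-6},{"tx":1,"ty":-6}]' && python3 -m inch '[{"tx":1.1,"ty":-6},{"tx":1.1,"ty":-6},{"ty":-2.1},{}]'; python3 -c "
from h import *
plan([509,265,284],-0.115)"
```

```text
turn [ -0.    0.  -59.7] then shift cm [ 15.99 -86.12  -6.14] unturned [-66.29 -57.26  -6.13]
turn [  0.    0.  120.3] then shift cm [-15.99  86.12  -6.14] unturned [-66.29 -57.26  -6.13]
q6 -0.01900630360598718 q1 -1.175974998966274$[0]: bad value
```

```bash
python3 -m inch '[{"tx":0,"ty":0,"tz":-4.5,"ax":0,"ay":0,"az":0,"jaw":1},{"tx":0,"ty":0,"tz":-4.5,"ax":0,"ay":0,"az":0,"jaw":1},{"tx":0,"ty":0,"tz":-4.5,"ax":0,"ay":0,"az":0,"jaw":1},{"tx":0,"ty":0,"tz":-4.2,"ax":0,"ay":0,"az":0,"jaw":1},{"tx":0,"ty":0,"tz":0,"ax":0,"ay":0,"az":-10,"jaw":1},{"tx":0,"ty":0,"tz":0,"ax":0,"ay":0,"az":-10,"jaw":1},{"tx":0,"ty":0,"tz":0,"ax":0,"ay":0,"az":-10,"jaw":1},{"tx":0,"ty":0,"tz":0,"ax":0,"ay":0,"az":-10,"jaw":1},{"tx":0,"ty":0,"tz":0,"ax":0,"ay":0,"az":-10,"jaw":1},{"tx":0,"ty":0,"tz":0,"ax":0,"ay":0,"az":-9.7,"jaw":1}]' ; python3 -c "
from h import *
plan([509,265,400],-0.115)"
```

```text
t: 1.75
ee_pos: [251.3, -572.2, 399.7]
orientation: [-3.137, 0.172, 0.0]
ft_force: [0.1, 0.4, 0.2]
width: 87.9
turn [-0.   0.   0.3] then shift cm [ 1.600e+01 -8.612e+01 -3.000e-02] unturned [ 1.647e+01 -8.603e+01 -3.000e-02]
turn [  -0.    -0.  -179.7] then shift cm [-1.600e+01  8.612e+01 -3.000e-02] unturned [ 1.647e+01 -8.603e+01 -3.000e-02]
q6 -1.0665711117670642 q1 -1.1760332619582659
```

All keys are required.

```bash
python3 -m inch '[{"tx":1.2,"ty":-6,"tz":0,"ax":0,"ay":0,"az":0,"jaw":1},{"tx":1.2,"ty":-6,"tz":0,"ax":0,"ay":0,"az":0,"jaw":1},{"tx":1.2,"ty":-6,"tz":0,"ax":0,"ay":0,"az":0,"jaw":1},{"tx":1.2,"ty":-6,"tz":0,"ax":0,"ay":0,"az":0,"jaw":1},{"tx":1.2,"ty":-6,"tz":0,"ax":0,"ay":0,"az":0,"jaw":1},{"tx":1.2,"ty":-6,"tz":0,"ax":0,"ay":0,"az":0,"jaw":1},{"tx":1.2,"ty":-6,"tz":0,"ax":0,"ay":0,"az":0,"jaw":1},{"tx":1.2,"ty":-6,"tz":0,"ax":0,"ay":0,"az":0,"jaw":1},{"tx":1.2,"ty":-6,"tz":0,"ax":0,"ay":0,"az":0,"jaw":1},{"tx":1.2,"ty":-6,"tz":0,"ax":0,"ay":0,"az":0,"jaw":1},{"tx":1.2,"ty":-6,"tz":0,"ax":0,"ay":0,"az":0,"jaw":1},{"tx":1.2,"ty":-6,"tz":0,"ax":0,"ay":0,"az":0,"jaw":1}]' && python3 -m inch '[{"tx":1,"ty":-6,"tz":0,"ax":0,"ay":0,"az":0,"jaw":1},{"tx":1,"ty":-6,"tz":0,"ax":0,"ay":0,"az":0,"jaw":1},{"tx":0,"ty":-2,"tz":0,"ax":0,"ay":0,"az":0,"jaw":1},{"tx":0,"ty":0,"tz":0,"ax":0,"ay":0,"az":0,"jaw":1}]'; python3 -c "
from h import *
plan([509,265,284],-0.115)"
```

```text
t: 3.25
ee_pos: [477.3, 128.6, 400.0]
orientation: [-3.136, 0.18, -0.002]
ft_force: [0.9, -0.4, 0.9]
width: 87.7
t: 3.75
ee_pos: [512.6, 263.8, 399.2]
orientation: [3.136, -0.178, -0.001]
ft_force: [0.4, -1.0, -0.0]
width: 87.8
turn [0.  0.  0.1] then shift cm [-0.37 -0.08 11.52] unturned [-0.36 -0.09 11.52]
turn [-1.000e-01  1.000e-01 -1.799e+02] then shift cm [ 0.37  0.08 11.52] unturned [-0.36 -0.09 11.52]
q6 0.5679586917996978 q1 0.4547440541958822
```

```bash
python3 -m inch '[{"tx":-0.4,"ty":-0.1,"tz":3,"ax":0,"ay":0,"az":0,"jaw":1},{"tx":0,"ty":0,"tz":3,"ax":0,"ay":0,"az":0,"jaw":1},{"tx":0,"ty":0,"tz":3,"ax":0,"ay":0,"az":0,"jaw":1},{"tx":0,"ty":0,"tz":2.5,"ax":0,"ay":0,"az":0,"jaw":1},{"tx":0,"ty":0,"tz":0,"ax":0,"ay":0,"az":0,"jaw":0},{"tx":0,"ty":0,"tz":0,"ax":0,"ay":0,"az":0,"jaw":0},{"tx":0,"ty":0,"tz":0,"ax":0,"ay":0,"az":0,"jaw":0},{"tx":0,"ty":0,"tz":0,"ax":0,"ay":0,"az":0,"jaw":0},{"tx":0,"ty":0,"tz":0,"ax":0,"ay":0,"az":0,"jaw":0},{"tx":0,"ty":0,"tz":0,"ax":0,"ay":0,"az":0,"jaw":0}]'
```

```text
t: 5.0
ee_pos: [509.1, 264.8, 284.8]
orientation: [-3.136, 0.18, -0.0]
ft_force: [-0.5, -0.4, 0.8]
width: 31.5
```

```bash
python3 -m inch '[{"tx":0,"ty":0,"tz":0,"ax":0,"ay":0,"az":0,"jaw":0},{"tx":0,"ty":0,"tz":0,"ax":0,"ay":0,"az":0,"jaw":0},{"tx":0,"ty":0,"tz":0,"ax":0,"ay":0,"az":0,"jaw":0},{"tx":0,"ty":0,"tz":0,"ax":0,"ay":0,"az":0,"jaw":0}]'
```

```text
t: 5.5
ee_pos: [510.0, 264.7, 284.8]
orientation: [-3.136, 0.18, -0.003]
ft_force: [5.6, -0.6, -1.7]
width: 15.5
```

```bash
python3 -m inch '[{"tx":0,"ty":0,"tz":1,"ax":0,"ay":0,"az":0,"jaw":0},{"tx":0,"ty":0,"tz":1.5,"ax":0,"ay":0,"az":0,"jaw":0},{"tx":0,"ty":0,"tz":1.5,"ax":0,"ay":0,"az":0,"jaw":0},{"tx":0,"ty":0,"tz":1.5,"ax":0,"ay":0,"az":0,"jaw":0},{"tx":0,"ty":0,"tz":1.5,"ax":0,"ay":0,"az":0,"jaw":0},{"tx":0,"ty":0,"tz":1.5,"ax":0,"ay":0,"az":0,"jaw":0},{"tx":0,"ty":0,"tz":1,"ax":0,"ay":0,"az":0,"jaw":0},{"tx":0,"ty":0,"tz":0.5,"ax":0,"ay":0,"az":0,"jaw":0},{"tx":0,"ty":0,"tz":0.5,"ax":0,"ay":0,"az":0,"jaw":0},{"tx":0,"ty":0,"tz":0,"ax":0,"ay":0,"az":0,"jaw":0}]'
```

```text
t: 6.75
ee_pos: [510.0, 264.7, 179.5]
orientation: [-3.136, 0.18, -0.003]
ft_force: [6.9, -2.0, -1.4]
width: 15.1
```

```bash
python3 -m inch '[{"tx":0,"ty":0,"tz":0.3,"ax":0,"ay":0,"az":0,"jaw":0},{"tx":0,"ty":0,"tz":0.3,"ax":0,"ay":0,"az":0,"jaw":0},{"tx":0,"ty":0,"tz":0.2,"ax":0,"ay":0,"az":0,"jaw":0},{"tx":0,"ty":0,"tz":0,"ax":0,"ay":0,"az":0,"jaw":0}]'; python3 - <<'E'
from h import *
I,D=viewer.get_image('side'); cv2.imwrite('pics/s1.png',I[:,:,::-1])
E
```

```text
t: 7.25
ee_pos: [510.0, 264.7, 171.9]
orientation: [-3.136, 0.18, -0.003]
ft_force: [5.3, -2.5, 0.9]
width: 15.5
```

View pics/s1.png

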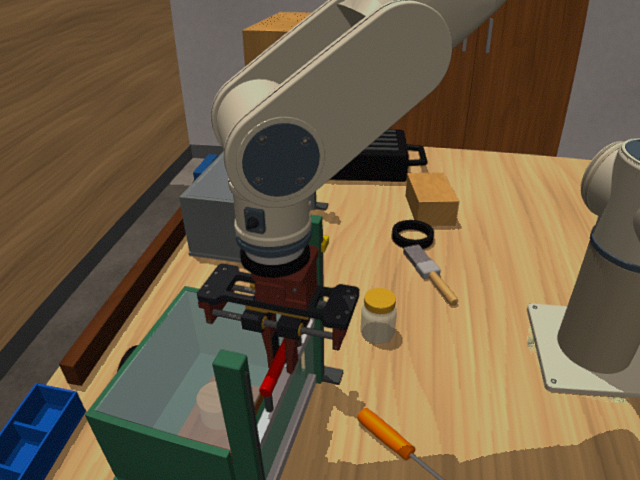

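The bar is in the jaws and low, at about (275,368), and the jar is untouched. I'll go a little further to feel the stop.

```bash
python3 -m inch '[{"tx":0,"ty":0,"tz":0.2,"ax":0,"ay":0,"az":0,"jaw":0},{"tx":0,"ty":0,"tz":0.1,"ax":0,"ay":0,"az":0,"jaw":0},{"tx":0,"ty":0,"tz":0,"ax":0,"ay":0,"az":0,"jaw":0}]'; python3 - <<'E'
from h import *
I,D=viewer.get_image('side'); h,s,v=cv2.split(cv2.cvtColor(I,cv2.COLOR_RGB2HSV))
m=((h<7)|(h>173))&(s>130)&(v>70); m[:340]=0;m[400:]=0;m[:,:255]=0;m[:,300:]=0
P=cloud('side',m,D); print(len(P),np.round(np.percentile(P,[3,50,90,97],axis=0)).tolist())
E
```

```text
t: 7.68
ee_pos: [510.1, 264.7, 170.1]
orientation: [-3.136, 0.18, -0.003]
ft_force: [2.1, -4.0, 11.5]
width: 15.2
610 [[506.0, 257.0, 188.0], [513.0, 303.0, 196.0], [520.0, 328.0, 198.0], [523.0, 329.0, 198.0]]
```

The stop is felt at 11.5 N. The bar's top reads 198, so its centre is at 190 and the sash is shut. Now I release and rise.

```bash
python3 -m inch '[{"tx":0,"ty":0,"tz":0,"ax":0,"ay":0,"az":0,"jaw":1},{"tx":0,"ty":0,"tz":0,"ax":0,"ay":0,"az":0,"jaw":1},{"tx":0,"ty":0,"tz":0,"ax":0,"ay":0,"az":0,"jaw":1},{"tx":0,"ty":0,"tz":0,"ax":0,"ay":0,"az":0,"jaw":1},{"tx":0,"ty":0,"tz":0,"ax":0,"ay":0,"az":0,"jaw":1},{"tx":0,"ty":0,"tz":-4,"ax":0,"ay":0,"az":0,"jaw":1},{"tx":0,"ty":0,"tz":-5,"ax":0,"ay":0,"az":0,"jaw":1},{"tx":0,"ty":0,"tz":-5,"ax":0,"ay":0,"az":0,"jaw":1},{"tx":0,"ty":0,"tz":-5,"ax":0,"ay":0,"az":0,"jaw":1},{"tx":0,"ty":0,"tz":-4,"ax":0,"ay":0,"az":0,"jaw":1},{"tx":0,"ty":0,"tz":0,"ax":0,"ay":0,"az":-2.9,"jaw":1},{"tx":0,"ty":0,"tz":0,"ax":0,"ay":0,"az":0,"jaw":1}]'; python3 - <<'E'
from h import *
I,D=viewer.get_image('side'); h,s,v=cv2.split(cv2.cvtColor(I,cv2.COLOR_RGB2HSV))
m=((h<7)|(h>173))&(s>130)&(v>70); m[:300]=0;m[400:]=0;m[:,:240]=0;m[:,310:]=0
P=cloud('side',m,D); print(len(P),np.round(np.percentile(P,[3,50,90,97],axis=0)).tolist())
plan([616,-299,400],-0.065)
E
```

```text
t: 9.22
ee_pos: [509.0, 264.7, 398.9]
orientation: [-3.14, 0.102, -0.001]
ft_force: [0.8, -0.1, 0.1]
width: 87.4
984 [[500.0, 205.0, 189.0], [510.0, 276.0, 196.0], [519.0, 325.0, 198.0], [522.0, 329.0, 199.0]]
turn [ 0.  0. -0.] then shift cm [14.36 55.54 -0.17] unturned [14.38 55.54 -0.16]
turn [ 1.0e-01 -0.0e+00  1.8e+02] then shift cm [-14.36 -55.54  -0.17] unturned [14.38 55.54 -0.16]
q6 0.5241687824482695 q1 0.4587880055623134
```

Still shut after release. Next, across to the grey hood.

```bash
python3 -m inch '[{"tx":1.5,"ty":5.8,"tz":0,"ax":0,"ay":0,"az":0,"jaw":1},{"tx":1.5,"ty":5.8,"tz":0,"ax":0,"ay":0,"az":0,"jaw":1},{"tx":1.5,"ty":5.8,"tz":0,"ax":0,"ay":0,"az":0,"jaw":1},{"tx":1.5,"ty":5.8,"tz":0,"ax":0,"ay":0,"az":0,"jaw":1},{"tx":1.5,"ty":5.8,"tz":0,"ax":0,"ay":0,"az":0,"jaw":1},{"tx":1.5,"ty":5.8,"tz":0,"ax":0,"ay":0,"az":0,"jaw":1},{"tx":1.5,"ty":5.8,"tz":0,"ax":0,"ay":0,"az":0,"jaw":1},{"tx":1.5,"ty":5.8,"tz":0,"ax":0,"ay":0,"az":0,"jaw":1},{"tx":1.5,"ty":5.8,"tz":0,"ax":0,"ay":0,"az":0,"jaw":1},{"tx":0.9,"ty":3.3,"tz":0,"ax":0,"ay":0,"az":0,"jaw":1},{"tx":0,"ty":0,"tz":0,"ax":0,"ay":0,"az":0,"jaw":1}]'; python3 - <<'E'
from h import *
plan([616,-299,175],-0.065)
E
```

```text
t: 10.65
ee_pos: [616.6, -300.6, 396.6]
orientation: [-3.139, 0.107, 0.004]
ft_force: [0.4, 0.4, -0.3]
width: 88.2
turn [-0.1  0.1 -0.2] then shift cm [-0.07 -0.16 22.16] unturned [-2.000e-02 -1.400e-01  2.216e+01]
turn [2.000e-01 1.000e-01 1.798e+02] then shift cm [ 0.07  0.16 22.16] unturned [-2.000e-02 -1.400e-01  2.216e+01]
q6 -0.4025130936670082 q1 -0.47092212103400016
```

```bash
python3 -m inch '[{"tx":0,"ty":0,"tz":4.5,"ax":0,"ay":0,"az":0,"jaw":1},{"tx":0,"ty":0,"tz":4.5,"ax":0,"ay":0,"az":0,"jaw":1},{"tx":0,"ty":0,"tz":4.5,"ax":0,"ay":0,"az":0,"jaw":1},{"tx":0,"ty":0,"tz":4,"ax":0,"ay":0,"az":0,"jaw":1},{"tx":0,"ty":0,"tz":3,"ax":0,"ay":0,"az":0,"jaw":1},{"tx":0,"ty":0,"tz":1.8,"ax":0,"ay":0,"az":0,"jaw":1},{"tx":0,"ty":0,"tz":0,"ax":0,"ay":0,"az":0,"jaw":1}]'; python3 -m inch '[{"tx":0,"ty":0,"tz":0,"ax":0,"ay":0,"az":0,"jaw":0},{"tx":0,"ty":0,"tz":0,"ax":0,"ay":0,"az":0,"jaw":0},{"tx":0,"ty":0,"tz":0,"ax":0,"ay":0,"az":0,"jaw":0},{"tx":0,"ty":0,"tz":0,"ax":0,"ay":0,"az":0,"jaw":0},{"tx":0,"ty":0,"tz":0,"ax":0,"ay":0,"az":0,"jaw":0},{"tx":0,"ty":0,"tz":0,"ax":0,"ay":0,"az":0,"jaw":0},{"tx":0,"ty":0,"tz":0,"ax":0,"ay":0,"az":0,"jaw":0},{"tx":0,"ty":0,"tz":0,"ax":0,"ay":0,"az":0,"jaw":0},{"tx":0,"ty":0,"tz":0,"ax":0,"ay":0,"az":0,"jaw":0},{"tx":0,"ty":0,"tz":0,"ax":0,"ay":0,"az":0,"jaw":0}]'
```

```text
t: 11.52
ee_pos: [616.4, -297.3, 174.4]
orientation: [-3.139, 0.101, 0.004]
ft_force: [0.8, 0.5, 0.1]
width: 87.7
t: 12.78
ee_pos: [617.4, -298.4, 175.7]
orientation: [3.14, -0.101, 0.001]
ft_force: [2.7, -0.7, -1.1]
width: 15.1
```

Gripped at 15 mm. I'll raise it 52 mm and check.

```bash
python3 -m inch '[{"tx":0,"ty":0,"tz":-0.7,"ax":0,"ay":0,"az":0,"jaw":0},{"tx":0,"ty":0,"tz":-1,"ax":0,"ay":0,"az":0,"jaw":0},{"tx":0,"ty":0,"tz":-1,"ax":0,"ay":0,"az":0,"jaw":0},{"tx":0,"ty":0,"tz":-1,"ax":0,"ay":0,"az":0,"jaw":0},{"tx":0,"ty":0,"tz":-1,"ax":0,"ay":0,"az":0,"jaw":0},{"tx":0,"ty":0,"tz":-0.5,"ax":0,"ay":0,"az":0,"jaw":0},{"tx":0,"ty":0,"tz":0,"ax":0,"ay":0,"az":0,"jaw":0},{"tx":0,"ty":0,"tz":0,"ax":0,"ay":0,"az":0,"jaw":0}]'; python3 - <<'E'
from h import *
for cam in('side','top'):
    I,D=viewer.get_image(cam); cv2.imwrite(f'pics/{cam}2.png',I[:,:,::-1]); h,s,v=cv2.split(cv2.cvtColor(I,cv2.COLOR_RGB2HSV))
    m=((h<7)|(h>173))&(s>130)&(v>70)
    r,c=np.where(m&(D>0)); P=world(cam,np.c_[c,r],D[r,c]); k=(P[:,1]<-225)&(P[:,1]>-375)&(P[:,0]>595)&(P[:,0]<640)
    P=P[k]; print(cam,len(P),np.round(np.percentile(P,[3,50,90,97],axis=0)).tolist() if len(P) else '')
E
```

```text
t: 13.78
ee_pos: [617.4, -298.4, 228.5]
orientation: [3.14, -0.101, 0.002]
ft_force: [2.9, 0.8, 4.0]
width: 15.5
side 126 [[611.0, -360.0, 244.0], [619.0, -262.0, 254.0], [625.0, -237.0, 256.0], [626.0, -235.0, 257.0]]
top 222 [[611.0, -281.0, 250.0], [617.0, -258.0, 254.0], [622.0, -239.0, 256.0], [624.0, -236.0, 257.0]]
```

View pics/side2.png

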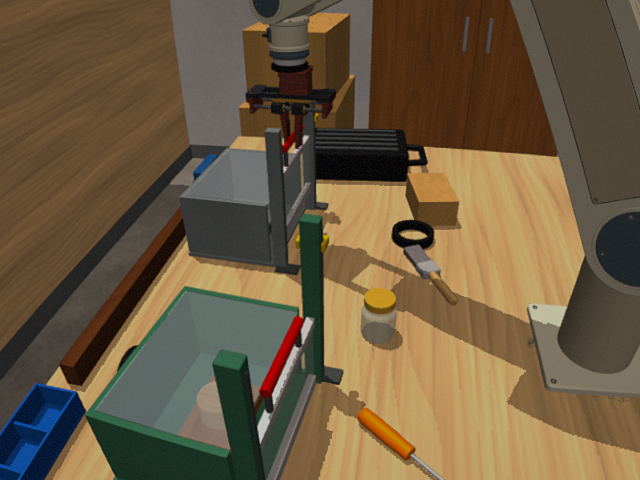

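The green bar is down at about (283,355). The grey bar, at about (290,145) in the jaws, has its top at 255, so its centre is about 247 against the clip's 246. I'll let go and rise.

```bash
python3 -m inch '[{"tx":0,"ty":0,"tz":0,"ax":0,"ay":0,"az":0,"jaw":1},{"tx":0,"ty":0,"tz":0,"ax":0,"ay":0,"az":0,"jaw":1},{"tx":0,"ty":0,"tz":0,"ax":0,"ay":0,"az":0,"jaw":1},{"tx":0,"ty":0,"tz":0,"ax":0,"ay":0,"az":0,"jaw":1},{"tx":0,"ty":0,"tz":0,"ax":0,"ay":0,"az":0,"jaw":1},{"tx":0,"ty":0,"tz":-4,"ax":0,"ay":0,"az":0,"jaw":1},{"tx":0,"ty":0,"tz":-5,"ax":0,"ay":0,"az":0,"jaw":1},{"tx":0,"ty":0,"tz":-5,"ax":0,"ay":0,"az":0,"jaw":1},{"tx":0,"ty":0,"tz":-3,"ax":0,"ay":0,"az":0,"jaw":1},{"tx":0,"ty":0,"tz":0,"ax":0,"ay":0,"az":0,"jaw":1}]'; python3 - <<'E'
from h import *
for cam in('side','top'):
    I,D=viewer.get_image(cam); cv2.imwrite(f'pics/{cam}3.png',I[:,:,::-1]); h,s,v=cv2.split(cv2.cvtColor(I,cv2.COLOR_RGB2HSV))
    def rep(n,m,lo,hi):
        r,c=np.where(m&(D>0)); P=world(cam,np.c_[c,r],D[r,c]); P=P[((P>lo)&(P<hi)).all(1)]
        print(cam,n,len(P),np.round(np.percentile(P,[3,50,90,97],axis=0)).tolist() if len(P) else '')
    red=((h<7)|(h>173))&(s>130)&(v>70); yel=(h>18)&(h<36)&(s>100)
    rep('grey bar',red,[590,-380,150],[645,-220,320]); rep('green bar',red,[480,190,150],[540,340,330])
    rep('clip',yel,[570,-470,200],[650,-410,320]); rep('lid',yel,[350,-50,70],[450,60,100])
E
```

```text
t: 15.12
ee_pos: [618.0, -298.9, 400.8]
orientation: [3.138, -0.101, 0.008]
ft_force: [0.3, -0.4, -0.8]
width: 87.7
side grey bar 176 [[610.0, -362.0, 246.0], [617.0, -288.0, 254.0], [623.0, -237.0, 256.0], [625.0, -235.0, 257.0]]
side green bar 980 [[500.0, 205.0, 189.0], [510.0, 276.0, 196.0], [519.0, 325.0, 198.0], [522.0, 329.0, 199.0]]
side clip 45 [[591.0, -441.0, 241.0], [595.0, -429.0, 248.0], [629.0, -424.0, 253.0], [630.0, -422.0, 254.0]]
side lid 652 [[378.0, -17.0, 73.0], [402.0, 14.0, 84.0], [422.0, 31.0, 86.0], [427.0, 33.0, 87.0]]
top grey bar 497 [[607.0, -345.0, 250.0], [615.0, -294.0, 254.0], [621.0, -247.0, 256.0], [623.0, -239.0, 256.0]]
top green bar 588 [[498.0, 201.0, 192.0], [508.0, 262.0, 196.0], [516.0, 314.0, 198.0], [519.0, 323.0, 199.0]]
top clip 0 
top lid 611 [[374.0, -17.0, 82.0], [398.0, 7.0, 85.0], [418.0, 25.0, 86.0], [424.0, 31.0, 87.0]]
```

View pics/side3.png

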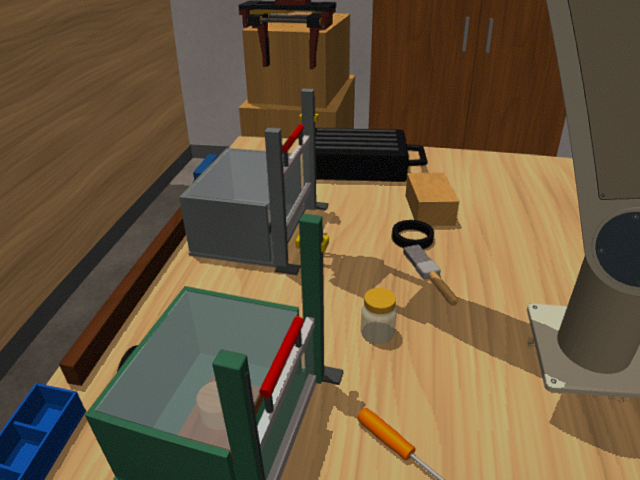

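The gripper is clear. The grey bar at (292,140) is level with the clip, the green bar at (283,355) is shut, and the jar at (378,315) is where it was.

```bash
python3 -c "
from workcell import ctrl; print(ctrl.close_job())"
```

```text
the job is handed in; nothing more can be done
None
```

The job is handed in at about 15 s on the robot's clock: the green hood's sash is shut, and the grey hood's sash is raised to its clip and released.

Last checks, taken after letting go:

| Thing | Measured | Wanted |
|---|---|---|
| Green bar, centre height | about 190 mm, stop felt at 11.5 N | 190 mm |
| Grey bar, centre height | about 247 mm | about 246 mm (its clip) |
| Clip | not moved, side camera | not moved |
| Jar | upright; lid readings match the start within a few mm | not moved |
| Gripper | clear above the hood | touching nothing |

- **Clip check:** my colour search found no clip pixels in the last top picture, so that check rests on the side camera alone.
- **Refused call:** my first move call was refused because rows need every key. Nothing moved and no time was lost.

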